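Take down a cascade of cell strainers

TASK

A sample has been run through a stack of four cell strainers, coarse on top and fine at the bottom, standing on the collecting jar. Take the stack apart from the top and seat each strainer, upright and fully down on the rim, in the wash-out cup whose foot has the strainer's colour, so that each catch can be rinsed out on its own. Keep every strainer level on the way and lower it in rather than dropping it, or the catch is lost.

Things in the scene. Friction and masses are not known exactly. Their poses are not given: they have to be found in the camera images.
- jar: Collecting jar: squat clear glass jar, 72 mm in diameter, with a white ribbed screw adapter (48 mm outside at the mouth, 39 mm inside), 60 mm high in all; the only one of the vessels without a coloured foot. It carries the stack and does not move. Wall cabinets hang about 0.6 m over the rear of the worktop: carry things low. Origin at the centre of its underside, z up.
- strainer_yellow: Yellow plastic cell strainer, 34 mm high, top of the stack (origin 98 mm above the worktop). Origin: centre of its underside, z up. 20 g. From below: tapered white mesh basket (20 mm wide at z = 0, 30 mm at z = 16), flange 48 mm wide from z = 16 to 19, open collar 42 mm outside, 36 mm inside, from z = 19 to 34 (grip it round the outside).
- strainer_green: Green plastic cell strainer, 34 mm high, second from the top (origin at 80 mm). Origin: centre of its underside, z up. Same shape as the yellow one. In the stack each flange rests on the collar rim below, the basket hanging freely in that collar (3 mm play): strainers stand 18 mm apart and lift straight off.
- strainer_blue: Blue plastic cell strainer, 34 mm high, third from the top (origin at 62 mm). Origin: centre of its underside, z up. Same shape as the yellow one. Every strainer has a flat tab, 16 mm wide, along its +x at flange height, out to 42 mm from its axis. In the stack the four tabs point in four different directions, so that each shows from above.
- strainer_red: Red plastic cell strainer, 34 mm high, lowest, sitting in the jar's mouth (origin at 44 mm). Origin: centre of its underside, z up. Same shape as the yellow one.
- cup_yellow: Clear wash-out cup with a yellow foot: 44 mm high, mouth 39 mm inside, 48 mm outside; foot 66 mm wide, 8 mm high. Empty at the start, does not move. Origin: centre of its underside, z up. A strainer put in from above hangs by its flange on the rim; its origin is then 28 mm above the cup's.
- cup_green: Clear wash-out cup with a green foot: 44 mm high, mouth 39 mm inside, 48 mm outside; foot 66 mm wide, 8 mm high. Empty at the start, does not move. Origin: centre of its underside, z up. A strainer put in from above hangs by its flange on the rim; its origin is then 28 mm above the cup's.
- cup_blue: Clear wash-out cup with a blue foot: 44 mm high, mouth 39 mm inside, 48 mm outside; foot 66 mm wide, 8 mm high. Empty at the start, does not move. Origin: centre of its underside, z up. A strainer put in from above hangs by its flange on the rim; its origin is then 28 mm above the cup's.
- cup_red: Clear wash-out cup with a red foot: 44 mm high, mouth 39 mm inside, 48 mm outside; foot 66 mm wide, 8 mm high. Empty at the start, does not move. Origin: centre of its underside, z up. A strainer put in from above hangs by its flange on the rim; its origin is then 28 mm above the cup's.

How it is judged:
By the outcome, as a careful person would: the job done as asked, in the order asked, and still so for the second after the job is handed in, with the robot touching nothing.
It also fails if it takes over 99 s, if anything falls off the work surface, if the arm or the gripper's body presses on something with over 40 N, if the wrist force passes 120 N, or if a joint passes its speed limit or range.

ROBOT

A 6-joint arm with a two-finger parallel gripper is mounted at the origin on a cart in front of the work surface, level with it; the furniture and walls round the work are solid. World frame = base frame: x ahead of the robot, y to its left, z up, the work surface at z = 0. Lengths are in m, angles in rad, forces in N, time in s.
With the tool pointing down it reaches from about 0.35 to 0.85 m from the base axis. Payload 8.1 kg.
Tool frame: the origin (TCP) lies at the centre of the arm's flange, where the gripper is bolted on; the fingertips stand 186 mm ahead of it and the grasp point (between the pads) lies 167 mm ahead of it; z points along the fingers, y is the line along which they close (so a half turn about z gives the same grasp; the last joint's range is limited). The gripper opens to 93 mm and grips with 3 to 60 N. Pads are 15 mm wide; open, the fingers measure 128 mm over their backs; the gripper's body (75 mm by 188 mm) begins 65 mm behind the grasp point.
Start: joints at [1.062, 0.13, 1.488, -0, 1.523, -0.085], TCP at [0.247, 0.547, 0.405] pointing down, gripper open.
Joint ranges: [-2.96, 2.96], [-0.89, 2.26], [0.02, 2.5], [-1.34, 4.48], [0, 2.73], [-2.66, 2.66]. Speed limits (rad/s): [2.39, 2.39, 2.79, 3.14, 3.14, 3.14].

INTERFACE

Orientations are given as a rotation vector (axis times angle).
In Python, from plant import read_state, read_camera, camera_params, robot gives the robot as it stands.
- The arm moves only by the tool carry_out, never from a script. Its argument "targets" is a list of rows, each an object of numbers: "hand": the opening in per cent of the stroke, from 0 (shut) to 100 (fully open); "x", "y", "z": the shift along the tool's x, y, z in m; "ax", "ay", "az": the turn, a rotation vector about the tool's x, y, z in rad. In form: [{"hand": .., "x": .., "y": .., "z": .., "ax": .., "ay": .., "az": ..}, ...]. A call has 1 to 8 rows; each row is the pose to reach, as a shift and turn from the pose commanded when the call began, along the tool's axes at that moment; what a row does not reach only later rows make up. A row lasts 1/8 s, in which the tool goes at most 62.5 mm and 10.7 degrees, less where a joint would pass 70% of its speed; a pose out of reach is approached as far as the arm can. A call with a gripper value outside its range is refused whole. The fingers move at their own pace and stop on an object; "newtons" is the grip in N (left out, the last holds). Time passes only in rows, so rows that repeat a pose let the fingers close. It gives the time, the measured TCP pose, the force, the opening and the grip force at its end, in the units of the state.
- read_state(): the state, without advancing time (a new reading comes with each control period).
- read_camera(name): name is "scene" or "side" or "wrist"; returns (picture, depth): 384x512x3 uint8, blue, green, red; 384x512 float32, m along the optical axis (not along the pixel's ray), 0 where there is no reading.
- camera_params(name): a dict with "fx", "fy", "cx", "cy" (pixels), "position" and "rotation" of the camera in the world. Camera axes: x right, y up, looking along -z (the intrinsics and any distortion apply to the point x, -y, -z); pixel columns grow to the right and rows downward; lengths in m; the calibration is good to about 2 mm. A picture is of the moment at which its call begins: read the wrist's pose just before it. camera_params takes no time and is no camera call; for the wrist camera it gives the pose at the moment of the call.
- robot.close_job(): hands the job in; it is judged then, once.
The state is a dict: "t": time; "q": joint angles; "dq": joint speeds; "joint_torque": joint torques, N m; "tool_pos": TCP position; "orientation": TCP orientation; "force": force on the tool from outside, world axes, zero at the start; "wrist_torque": the same for the moment, N m; "opening": finger opening in m; "gripper_force": force on a finger pad.
Only numpy, scipy, OpenCV 4.12 (cv2) and the standard library are available. Lean on these libraries where they do the work, as an engineer would, in place of code of your own. Each camera call takes 0.05 s, during which the arm holds its last target. There are 200 camera calls.

## Working session

There is one attempt and no reset: what is moved stays moved. The work goes in short steps, Python scripts to look and compute and a tool call to move; the robot and the scene stay as the last step left them, time stands still between calls to the robot, and variables do not carry over. Pictures are saved under pics/ and viewed, at most 14 in all, crops included, and the job is handed in when it is done.

Besides the shell and the picture viewer there is one more tool, called after "Request:" by a JSON object that holds its "api" and its "payload", one argument or row to a line. carry_out: Moves the arm, as the interface text tells. Its arguments: {"type":"object","properties":{"targets":{"type":"array","items":{"type":"object","properties":{"hand":{"type":"number"},"x":{"type":"number"},"y":{"type":"number"},"z":{"type":"number"},"ax":{"type":"number"},"ay":{"type":"number"},"az":{"type":"number"}}}},"newtons":{"type":"number"}},"required":["targets"]}

```bash
ls; mkdir -p pics
cat > h.py <<'E'
import numpy as np, cv2
from plant import read_state, read_camera, camera_params, robot
from scipy.spatial.transform import Rotation as R
def ray(p,u,v):
    d=np.array([(u-p['cx'])/p['fx'],-(v-p['cy'])/p['fy'],-1.0])
    return np.array(p['position']),np.array(p['rotation']).reshape(3,3)@d
def onz(p,u,v,z):
    o,d=ray(p,u,v); return o+d*(z-o[2])/d[2]
E
python3 - <<'E'
from h import *
s=read_state(); print(s)
for n in ['scene','side','wrist']:
    p=camera_params(n); print(n,p)
    im,d=read_camera(n); cv2.imwrite(f'pics/{n}0.png',im); np.savez(f'{n}0.npz',im=im,d=d)
E
```

```text
pics
{'t': 0.0, 'q': array([ 1.06161733e+00,  1.31158084e-01,  1.48926059e+00,  3.00316235e-05,
        1.52298870e+00, -8.53470971e-02]), 'dq': array([-0.00153918, -0.00090974, -0.00019074, -0.00033091, -0.00097176,
       -0.00010037]), 'joint_torque': array([-1.60854594e-03, -5.59819758e+01, -4.91769826e+01,  7.68271554e-02,
        3.49295523e-02, -1.26074683e-04]), 'tool_pos': array([0.24659046, 0.54674161, 0.40369924]), 'orientation': array([-6.60665949e-01, -3.07076504e+00,  2.71124509e-03]), 'force': array([ 0.12027924,  0.03840745, -0.29357133]), 'wrist_torque': array([ 0.03825337,  0.01715069, -0.01688026]), 'gripper_force': 0.0, 'opening': 0.09269169741002284}
scene {'fx': 411.19229078484875, 'fy': 411.19229078484875, 'cx': 245.31527410771986, 'cy': 190.29831490069935, 'position': array([-0.30263143,  0.45899679,  0.63348236]), 'rotation': array([ 0.60131062, -1.04403365, -1.83220965])}
side {'fx': 376.39278054415405, 'fy': 376.39278054415405, 'cx': 260.3047137415249, 'cy': 183.9018478750819, 'position': array([0.01661274, 0.76498119, 0.43731328]), 'rotation': array([ 0.42556918, -1.47898512, -2.16544575])}
wrist {'fx': 282.1926789276587, 'fy': 282.1926789276587, 'cx': 256.1710543317872, 'cy': 194.29372980332724, 'position': array([0.17286567, 0.58044107, 0.38480884]), 'rotation': array([-0.26244239, -0.16757905,  1.13782736])}
```

```bash
sed -i "s/np.array(p\['rotation'\]).reshape(3,3)@d/R.from_rotvec(p['rotation']).apply(d)/" h.py
```

```text
(no output)
```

View pics/scene0.png

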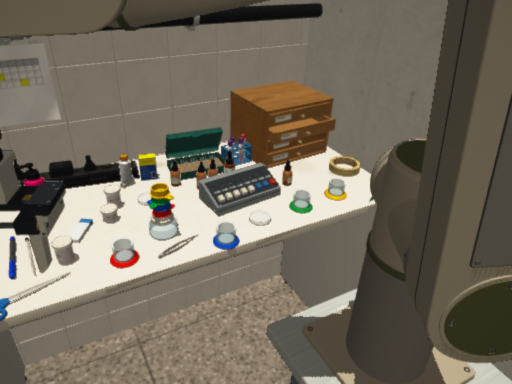

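View pics/side0.png

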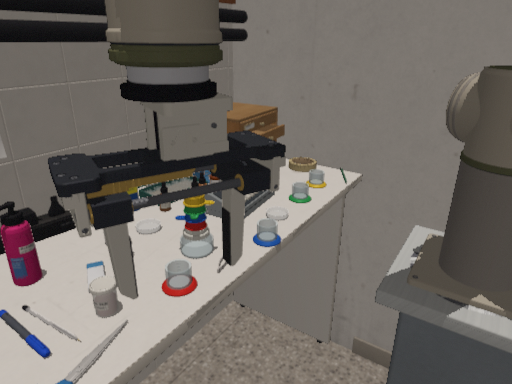

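View pics/wrist0.png

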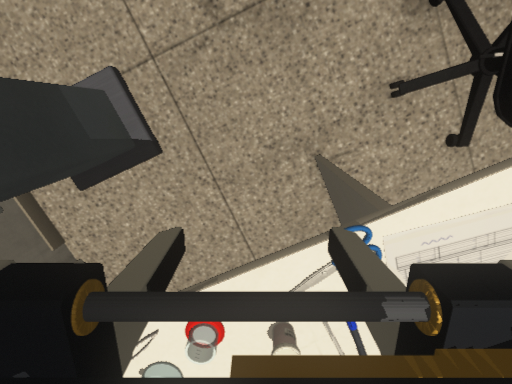

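Scene view: the stack is at about (161,210), red cup (124,257), blue (227,241), green (301,206) and yellow (336,193). Side view: stack (195,225), cups red (179,280), blue (267,235), green (300,193), yellow (316,180). The wrist camera sees only the red cup.

```bash
cat >> h.py <<'E'
HUE={'red':((0,8),(172,180)),'yellow':((22,33),),'green':((45,85),),'blue':((105,125),)}
def mask(im,c,smin=150,vmin=60):
    h=cv2.cvtColor(im,cv2.COLOR_BGR2HSV); m=np.zeros(h.shape[:2],np.uint8)
    for a,b in HUE[c]: m|=cv2.inRange(h,(a,smin,vmin),(b,255,255))
    return m
def blobs(im,c,amin=25,**k):
    n,l,st,ce=cv2.connectedComponentsWithStats(mask(im,c,**k))
    return [(st[i],ce[i],l==i) for i in range(1,n) if st[i][4]>=amin]
def hullcircle(p,m,z):
    ys,xs=np.nonzero(m); h=cv2.convexHull(np.c_[xs,ys].astype(np.int32))[:,0]
    w=np.array([onz(p,u,v,z)[:2] for u,v in h]).astype(np.float32)
    c,r=cv2.minEnclosingCircle(w); return np.round(c,4),round(r,4)
E
python3 - <<'E'
from h import *
for n in ['scene','side']:
    p=camera_params(n); z=np.load(n+'0.npz')
    for c in HUE:
        for st,ce,m in blobs(z['im'],c):
            print(n,c,st,ce.round(1),*hullcircle(p,m,.004), 'z from depth', end=' ')
            v,u=np.nonzero(m); dd=z['d'][v,u]; ok=dd>0
            P=np.array([(lambda o,d:o+d*x)(*ray(p,a,b)) for a,b,x in zip(u[ok],v[ok],dd[ok])])
            print(np.median(P,0).round(3) if len(P) else None, P[:,2].min().round(3),P[:,2].max().round(3))
E
```

```text
scene red [269 178   7   7  34] [271.8 181.3] [ 0.6149 -0.129 ] 0.0186 z from depth [ 0.546 -0.085  0.05 ] 0.043 0.055
scene red [152 204  23  14 114] [162.6 212.8] [0.6057 0.2139] 0.0354 z from depth [0.501 0.248 0.066] 0.061 0.076
scene red [110 251  29  17 193] [124.2 261.2] [0.4581 0.3566] 0.0318 z from depth [0.44  0.362 0.007] 0.0 0.021
scene yellow [ 0 74  5  7 27] [ 1.5 77.1] [2.1082 0.5796] 0.059 z from depth [0.939 0.52  0.309] 0.301 0.317
scene yellow [21 79  8  7 47] [24.2 81.8] [1.976  0.4856] 0.0567 z from depth [0.937 0.471 0.29 ] 0.282 0.3
scene yellow [138 154  17  12 169] [146.5 159.2] [0.9157 0.1745] 0.044 z from depth [0.787 0.202 0.072] 0.052 0.078
scene yellow [150 183  24  17 271] [160.1 191.4] [0.7006 0.1849] 0.0493 z from depth [0.505 0.244 0.122] 0.113 0.134
scene yellow [325 189  21  11  96] [334.5 195.7] [ 0.4723 -0.2592] 0.0314 z from depth [ 0.456 -0.244  0.007] 0.002 0.011
scene green [190 129  31   8 104] [203.8 132.4] [ 1.0376 -0.0902] 0.0599 z from depth [0.791 0.02  0.121] 0.115 0.125
scene green [168 133  21   6  67] [177.3 135.8] [1.0536 0.0152] 0
[... 1546 characters left out ...]
0.002 0.009
side green [299 197  11   6  30] [305.1 200. ] [ 0.4448 -0.1264] 0.0243 z from depth [ 0.438 -0.12   0.006] 0.002 0.01
side green [184 206  21  13 168] [194.1 211.6] [0.6472 0.11  ] 0.0394 z from depth [0.5   0.262 0.101] 0.094 0.112
side blue [130 193   7   6  26] [133.7 195.7] [0.8582 0.1283] 0.0184 z from depth [0.781 0.19  0.044] 0.037 0.051
side blue [176 214  30   9 126] [192.2 218.3] [0.6306 0.1413] 0.0373 z from depth [0.506 0.261 0.083] 0.079 0.094
side blue [253 235  27  12 145] [266.1 241.6] [0.4137 0.1233] 0.0313 z from depth [0.401 0.141 0.007] 0.001 0.01
side blue [ 26 335  24  22 259] [ 37.4 345.6] [0.5262 0.5806] 0.0312 z from depth [0.515 0.586 0.013] 0.004 0.018
```

Run:
```python
from h import *
s=read_state(); T=R.from_rotvec(s['orientation']); print('tool axes (cols)\n',T.as_matrix().round(3))
p=camera_params('wrist'); C=R.from_rotvec(p['rotation'])
print('cam in tool',T.inv().apply(p['position']-s['tool_pos']).round(4)); print((T.inv()*C).as_matrix().round(3))
for zz in (.167,.186):
    q=C.inv().apply(s['tool_pos']+T.apply([0,0,zz])-p['position']); print('grasp px',p['cx']+p['fx']*q[0]/-q[2],p['cy']-p['fy']*q[1]/-q[2])
# stack axis: mid columns of upper collar of yellow, two views
rows=[]
for n in ['scene','side']:
    p=camera_params(n); z=np.load(n+'0.npz')
    for c in ('yellow','green','red','blue'):
        for st,ce,m in blobs(z['im'],c):
            if (n=='scene' and 150<=st[0]<156 and 180<st[1]<215) or (n=='side' and 170<st[0]<190 and 190<st[1]<225):
                e=[(v,*np.nonzero(m[v])[0][[0,-1]]) for v in range(st[1],st[1]+st[3])]; print(n,c,[(int(a),int(b),int(d)) for a,b,d in e])
m=blobs(np.load('side0.npz')['im'],'green'); mm=sum(x[2] for x in m if 280<x[1][0]<315 and 190<x[1][1]<205)
print('green side',hullcircle(camera_params('side'),mm,.004))
```

```text
tool axes (cols)
 [[-0.912  0.411 -0.001]
 [ 0.411  0.912 -0.001]
 [ 0.    -0.001 -1.   ]]
cam in tool [0.0811 0.0004 0.019 ]
[[-0.001  0.957  0.291]
 [ 1.     0.001  0.   ]
 [-0.     0.291 -0.957]]
grasp px 255.4876464751293 253.32504133746505
grasp px 255.54984397505933 238.9740073495018
scene yellow [(183, 158, 163), (184, 155, 165), (185, 153, 166), (186, 151, 167), (187, 151, 167), (188, 151, 167), (189, 151, 167), (190, 152, 167), (191, 152, 167), (192, 150, 168), (193, 150, 169), (194, 150, 169), (195, 151, 171), (196, 151, 172), (197, 152, 173), (198, 154, 172), (199, 168, 169)]
scene green [(198, 152, 152), (199, 152, 166), (200, 151, 168), (201, 151, 168), (202, 152, 168), (203, 152, 165), (204, 151, 164), (205, 150, 159), (206, 150, 156), (207, 151, 155), (208, 153, 154)]
scene red [(204, 172, 173), (205, 171, 174), (206, 171, 173), (207, 171, 172), (208, 170, 170), (209, 169, 170), (210, 168, 170), (211, 153, 170), (212, 152, 170), (213, 152, 170), (214, 153, 169), (215, 153, 168), (216, 155, 167), (217, 158, 163)]
scene blue [(204, 167, 169), (205, 164, 169), (206, 158, 
[... 265 characters left out ...]
4, 213), (204, 184, 209), (205, 185, 202), (206, 186, 201), (207, 190, 196)]
side green [(206, 203, 203), (207, 185, 203), (208, 185, 204), (209, 185, 204), (210, 184, 204), (211, 184, 204), (212, 185, 203), (213, 186, 202), (214, 187, 199), (215, 190, 198), (216, 190, 198), (217, 190, 197), (218, 191, 196)]
side red [(221, 204, 204), (222, 186, 204), (223, 186, 205), (224, 186, 205), (225, 185, 205), (226, 185, 205), (227, 185, 204), (228, 186, 203), (229, 188, 201), (230, 191, 196)]
side blue [(214, 202, 203), (215, 186, 204), (216, 178, 204), (217, 176, 205), (218, 176, 205), (219, 185, 204), (220, 186, 203), (221, 187, 201), (222, 189, 197)]
green side (array([ 0.4614, -0.1285]), 0.0301)
```

Run:
```python
from h import *
ps,pd=camera_params('scene'),camera_params('side')
def plane(p,u,v): # vertical plane through ray
    o,d=ray(p,u,v); n=np.array([-d[1],d[0]]); return n,n@o[:2]
a=plane(ps,159.2,187.5); 
for b in (plane(pd,194.2,209.5),plane(pd,195.2,225)):
    print('axis',np.linalg.solve([a[0],b[0]],[a[1],b[1]]).round(4))
print(onz(ps,159.2,187.5,.132),onz(pd,194.5,209,.112))
d=np.load('scene0.npz')['d']
for u,v in [(108,205),(112,190),(126,170),(63,240),(63,262),(176,172),(201,170),(287,173),(236,190),(205,200),(260,213),(337,183),(344,163)]:
    o,r=ray(ps,u,v); print((u,v),(o+r*d[v,u]).round(3))
```

```text
axis [0.5173 0.244 ]
axis [0.5168 0.2442]
[0.51460323 0.24475197 0.132     ] [0.49697811 0.26427669 0.112     ]
(108, 205) [0.639 0.35  0.038]
(112, 190) [0.678 0.329 0.057]
(126, 170) [0.777 0.268 0.054]
(63, 240) [0.513 0.471 0.056]
(63, 262) [0.493 0.482 0.012]
(176, 172) [0.714 0.139 0.048]
(201, 170) [0.67  0.078 0.063]
(287, 173) [ 0.578 -0.157  0.044]
(236, 190) [0.539 0.031 0.056]
(205, 200) [0.58  0.105 0.02 ]
(260, 213) [ 0.468 -0.006  0.013]
(337, 183) [ 0.487 -0.274  0.028]
(344, 163) [ 0.615 -0.41   0.003]
```

Request:
{"api": "carry_out", "payload": {
  "targets": [
    {"hand": 100,"x": -0.05,"y": -0.022,"z": 0,"az": -0.06},
    {"x": -0.1,"y": -0.045,"z": 0,"az": -0.12},
    {"x": -0.155,"y": -0.069,"z": 0,"az": -0.2},
    {"x": -0.21,"y": -0.094,"z": 0.005,"az": -0.28},
    {"x": -0.265,"y": -0.118,"z": 0.01,"az": -0.36},
    {"x": -0.32,"y": -0.143,"z": 0.01,"az": -0.423},
    {"x": -0.371,"y": -0.165,"z": 0.01,"az": -0.423},
    {"x": -0.371,"y": -0.165,"z": 0.01,"az": -0.423}
  ]
}}

```text
schema error: expected keys hand, x, y, z, ax, ay, az
```

```bash
cat > snap.py <<'E'
from h import *
import sys
s=read_state(); print(s['t'],s['tool_pos'].round(4),R.from_rotvec(s['orientation']).as_matrix().round(3).tolist(),s['force'].round(1),s['opening'].round(4),s['gripper_force'])
p=camera_params('wrist'); im,d=read_camera('wrist'); cv2.imwrite(f'pics/{sys.argv[1]}.png',im); np.savez(sys.argv[1]+'.npz',im=im,d=d,**p)
E
python3 snap.py w1
```

```text
Traceback (most recent call last):
  File "snap.py", line 3, in <module>
    s=read_state(); print(s['t'],s['tool_pos'].round(4),R.from_rotvec(s['orientation']).as_matrix().round(3).tolist(),s['force'].round(1),s['opening'].round(4),s['gripper_force'])
                                                                                                                                          ^^^^^^^^^^^^^^^^^^
AttributeError: 'float' object has no attribute 'round'
```

All keys are needed in every row.

Request:
{"api": "carry_out", "payload": {
  "targets": [
    {"hand": 100,"x": -0.05,"y": -0.022,"z": 0,"ax": 0,"ay": 0,"az": -0.06},
    {"hand": 100,"x": -0.1,"y": -0.045,"z": 0,"ax": 0,"ay": 0,"az": -0.12},
    {"hand": 100,"x": -0.155,"y": -0.069,"z": 0,"ax": 0,"ay": 0,"az": -0.2},
    {"hand": 100,"x": -0.21,"y": -0.094,"z": 0.005,"ax": 0,"ay": 0,"az": -0.28},
    {"hand": 100,"x": -0.265,"y": -0.118,"z": 0.01,"ax": 0,"ay": 0,"az": -0.36},
    {"hand": 100,"x": -0.32,"y": -0.143,"z": 0.01,"ax": 0,"ay": 0,"az": -0.423},
    {"hand": 100,"x": -0.371,"y": -0.165,"z": 0.01,"ax": 0,"ay": 0,"az": -0.423},
    {"hand": 100,"x": -0.371,"y": -0.165,"z": 0.01,"ax": 0,"ay": 0,"az": -0.423}
  ]
}}

```text
t: 1.15
tool_pos: [0.519, 0.2409, 0.3942]
orientation: [-0.009, -3.141, 0.002]
force: [-0.3, 0.0, -0.1]
opening: 0.0927
gripper_force: 0.0
```

```bash
sed -i "s/s\['opening'\].round(4)/round(s['opening'],4)/" snap.py
python3 snap.py w1
```

```text
1.15 [0.519  0.2409 0.3942] [[-1.0, 0.006, -0.0], [0.006, 1.0, -0.001], [0.0, -0.001, -1.0]] [-0.3  0.  -0.1] 0.0927 0.0
```

View pics/w1.png

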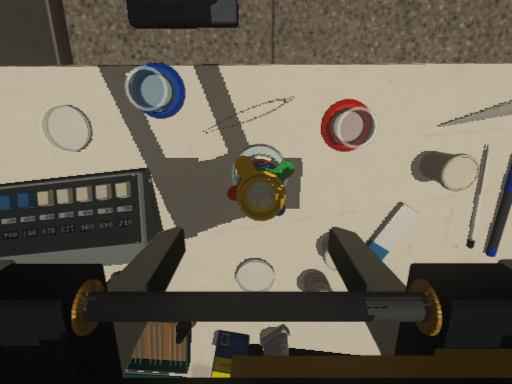

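The yellow ring is centred near (261,191) with its tab to the upper left at (246,165). The blue foot is at (155,91) and the red foot at (349,126).

```bash
cat >> h.py <<'E'
from scipy.optimize import least_squares
def ringfit(p,m,z,r):
    ys,xs=np.nonzero(m); h=np.vstack([c[:,0] for c in cv2.findContours(m.astype(np.uint8),cv2.RETR_EXTERNAL,cv2.CHAIN_APPROX_NONE)[0]])
    w=np.array([onz(p,u,v,z)[:2] for u,v in h])
    f=least_squares(lambda c:np.hypot(*(w-c[:2]).T)-c[2],[*np.median(w,0),r],loss='soft_l1',f_scale=.001)
    return f.x.round(4),np.sqrt(np.median(f.fun**2)).round(4)
E
python3 - <<'E'
from h import *
s=read_state(); print(s['tool_pos'],s['t'])
z=np.load('w1.npz'); p=z
for c,zz,r in (('yellow',.117,.024),('red',.008,.033),('blue',.008,.033)):
    for st,ce,m in blobs(z['im'],c,amin=150,smin=110,vmin=40): print(c,st,ce.round(),ringfit(p,m,zz,r))
E
```

```text
[0.51786159 0.2424969  0.39423491] 1.2
yellow [211 357  21  21 341] [222. 367.] (array([0.7279, 0.2003, 0.0133]), np.float64(0.0027))
red [321  99  46  53 774] [336. 123.] (array([0.4596, 0.3617, 0.0285]), np.float64(0.0043))
red [355 110  17  35 242] [365. 127.] (array([0.4614, 0.3643, 0.0204]), np.float64(0.0021))
blue [143  63  42  55 739] [170.  91.] (array([0.4162, 0.1216, 0.0303]), np.float64(0.0013))
```

```bash
sed -i "s/(22,33)/(14,33)/" h.py; sed -i "s/p=camera_params('wrist'); im,d=read_camera('wrist')/read_camera('wrist'); p=camera_params('wrist'); im,d=read_camera('wrist')/" snap.py
python3 snap.py w2
python3 - <<'E'
from h import *
z=np.load('w2.npz'); p=z
m=mask(z['im'],'yellow',140,40); m[:, :225]=0; m[:140]=0; m[230:]=0; m[:,300:]=0
print(m.sum()/255,ringfit(p,m,.117,.024))
for c,x0,x1 in (('red',310,390),('blue',115,200)):
    m=mask(z['im'],c,110,40); m[:,:x0]=0; m[:,x1:]=0; m[50*1+110:]=0
    print(c,m.sum()/255,hullcircle(p,m,.006))
E
```

```text
1.2 [0.5179 0.2425 0.3942] [[-1.0, 0.004, -0.001], [0.004, 1.0, -0.0], [0.001, -0.0, -1.0]] [0.2 0.7 0.1] 0.0932 0.0
1606.0 (array([0.5164, 0.244 , 0.0248]), np.float64(0.0014))
red 996.0 (array([0.4595, 0.3553]), 0.0327)
blue 732.0 (array([0.416 , 0.1208]), 0.0322)
```

Request:
{"api": "carry_out", "payload": {
  "newtons": 10,
  "targets": [
    {"hand": 70,"x": 0,"y": 0,"z": 0.04,"ax": 0,"ay": 0,"az": 0},
    {"hand": 70,"x": 0,"y": 0,"z": 0.07,"ax": 0,"ay": 0,"az": 0},
    {"hand": 70,"x": 0,"y": 0,"z": 0.0885,"ax": 0,"ay": 0,"az": 0},
    {"hand": 70,"x": 0,"y": 0,"z": 0.0885,"ax": 0,"ay": 0,"az": 0},
    {"hand": 20,"x": 0,"y": 0,"z": 0.0885,"ax": 0,"ay": 0,"az": 0},
    {"hand": 20,"x": 0,"y": 0,"z": 0.0885,"ax": 0,"ay": 0,"az": 0},
    {"hand": 20,"x": 0,"y": 0,"z": 0.0885,"ax": 0,"ay": 0,"az": 0},
    {"hand": 20,"x": 0,"y": 0,"z": 0.0885,"ax": 0,"ay": 0,"az": 0}
  ]
}}

```text
t: 2.3
tool_pos: [0.5175, 0.2441, 0.3075]
orientation: [0.001, 3.14, 0.001]
force: [0.8, 0.7, 5.4]
opening: 0.0419
gripper_force: 10.0
```

Request:
{"api": "carry_out", "payload": {
  "targets": [
    {"hand": 20,"x": 0,"y": 0,"z": -0.004,"ax": 0,"ay": 0,"az": 0},
    {"hand": 20,"x": 0,"y": 0,"z": -0.012,"ax": 0,"ay": 0,"az": 0},
    {"hand": 20,"x": 0,"y": 0,"z": -0.024,"ax": 0,"ay": 0,"az": 0},
    {"hand": 20,"x": 0,"y": 0,"z": -0.04,"ax": 0,"ay": 0,"az": 0},
    {"hand": 20,"x": 0,"y": 0,"z": -0.05,"ax": 0,"ay": 0,"az": 0},
    {"hand": 20,"x": 0,"y": 0,"z": -0.05,"ax": 0,"ay": 0,"az": 0}
  ]
}}

```text
t: 3.05
tool_pos: [0.5174, 0.2441, 0.3579]
orientation: [0.001, 3.139, 0.001]
force: [-0.2, 0.1, 0.0]
opening: 0.0418
gripper_force: 10.0
```

```bash
python3 snap.py w3
python3 - <<'E'
from h import *
im,d=read_camera('side'); cv2.imwrite('pics/s3.png',cv2.resize(im[110:290,100:300],None,fx=3,fy=3)); np.savez('s3.npz',im=im,d=d)
w=cv2.imread('pics/w3.png'); cv2.imwrite('pics/c3.png',np.hstack([cv2.resize(im[120:270,120:280],(480,450)),cv2.resize(w[100:250,170:280],(310,450))]))
E
```

```text
3.05 [0.5174 0.2441 0.3579] [[-1.0, 0.001, 0.002], [0.001, 1.0, 0.001], [-0.002, 0.001, -1.0]] [-0.2  0.1  0. ] 0.0418 9.999986230395734
```

View pics/c3.png

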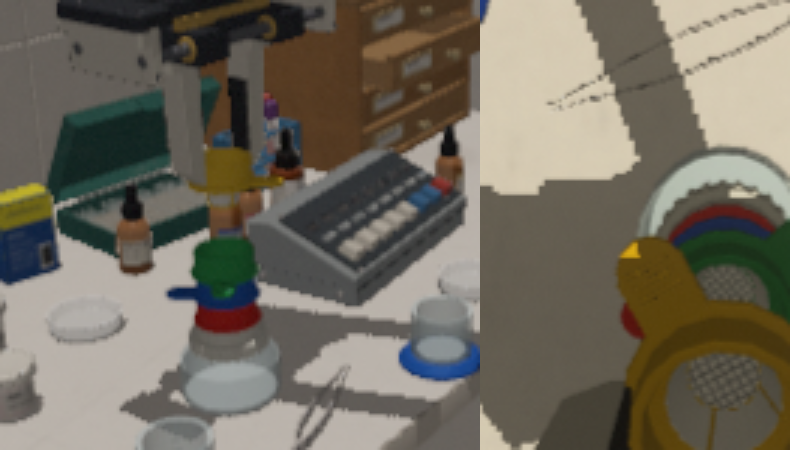

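Yellow hangs level in the fingers and the other three stand undisturbed. I'll carry it to the yellow cup.

Request:
{"api": "carry_out", "payload": {
  "targets": [
    {"hand": 20,"x": 0.002,"y": -0.02,"z": 0,"ax": 0,"ay": 0,"az": 0},
    {"hand": 20,"x": 0.006,"y": -0.06,"z": 0,"ax": 0,"ay": 0,"az": 0},
    {"hand": 20,"x": 0.01,"y": -0.105,"z": 0,"ax": 0,"ay": 0,"az": 0},
    {"hand": 20,"x": 0.014,"y": -0.15,"z": 0,"ax": 0,"ay": 0,"az": 0},
    {"hand": 20,"x": 0.018,"y": -0.195,"z": 0,"ax": 0,"ay": 0,"az": 0},
    {"hand": 20,"x": 0.022,"y": -0.24,"z": 0,"ax": 0,"ay": 0,"az": 0},
    {"hand": 20,"x": 0.026,"y": -0.285,"z": 0,"ax": 0,"ay": 0,"az": 0},
    {"hand": 20,"x": 0.03,"y": -0.33,"z": 0,"ax": 0,"ay": 0,"az": 0}
  ]
}}

```text
t: 4.2
tool_pos: [0.4857, -0.0882, 0.3558]
orientation: [-0.002, -3.141, 0.0]
force: [1.3, -0.9, -0.7]
opening: 0.0421
gripper_force: 10.0
```

Request:
{"api": "carry_out", "payload": {
  "targets": [
    {"hand": 20,"x": 0.003,"y": -0.045,"z": 0,"ax": 0,"ay": 0,"az": 0},
    {"hand": 20,"x": 0.006,"y": -0.09,"z": 0,"ax": 0,"ay": 0,"az": 0},
    {"hand": 20,"x": 0.01,"y": -0.13,"z": 0,"ax": 0,"ay": 0,"az": 0},
    {"hand": 20,"x": 0.0135,"y": -0.16,"z": 0,"ax": 0,"ay": 0,"az": 0},
    {"hand": 20,"x": 0.0135,"y": -0.17,"z": 0,"ax": 0,"ay": 0,"az": 0},
    {"hand": 20,"x": 0.0135,"y": -0.171,"z": 0,"ax": 0,"ay": 0,"az": 0},
    {"hand": 20,"x": 0.0135,"y": -0.171,"z": 0,"ax": 0,"ay": 0,"az": 0}
  ]
}}

```text
t: 5.08
tool_pos: [0.4731, -0.2563, 0.3561]
orientation: [-0.0, -3.141, -0.001]
force: [-0.3, 0.7, -0.7]
opening: 0.0421
gripper_force: 10.0
```

```bash
python3 snap.py w4
```

```text
5.075 [ 0.4731 -0.2563  0.3561] [[-1.0, 0.0, -0.0], [0.0, 1.0, 0.001], [0.0, 0.001, -1.0]] [-0.3  0.7 -0.7] 0.0421 9.999968928750604
```

View pics/w4.png

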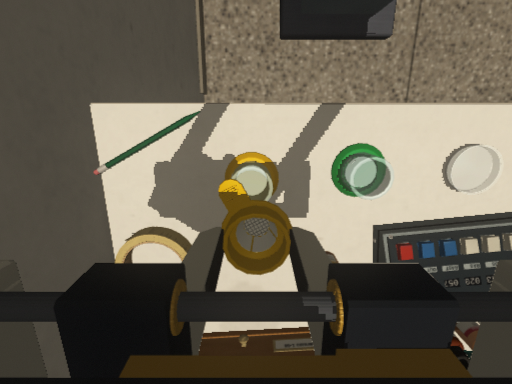

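The strainer is held level at (257,238). The yellow foot is centred near (252,178) and the green foot at (359,170), both in clear view.

Run:
```python
from h import *
p=z=np.load('w4.npz')
g=mask(z['im'],'green',110,40); g[:,:325]=0; g[:,395:]=0; g[:130]=0; g[210:]=0; print('green',hullcircle(p,g,.006))
y=mask(z['im'],'yellow',110,40); y[:,:215]=0; y[:,290:]=0; a=y.copy(); a[178:]=0; a[:145]=0
h=cv2.findContours(a,cv2.RETR_EXTERNAL,cv2.CHAIN_APPROX_NONE)[0]; h=max(h,key=len)[:,0]
# outer arc: topmost pixel in each column
o=[(u,h[h[:,0]==u][:,1].min()) for u in np.unique(h[:,0])]; o=[q for q in o if q[1]<176]
w=np.array([onz(p,*q,.007)[:2] for q in o])
f=least_squares(lambda c:np.hypot(*(w-c).T)-.033,[.472,-.257],loss='soft_l1',f_scale=.001); print('yellow',f.x.round(4),np.abs(f.fun).max().round(4),len(o))
b=y.copy(); b[:198]=0; b[275:]=0
print('strainer flange', ringfit(p,b,.3561-.2095+.0175,.024), ringfit(p,b,.3561-.2095+.034,.021))
```

```text
green (array([ 0.4623, -0.1341]), 0.032)
yellow [ 0.474  -0.2617] 0.0007 54
strainer flange (array([ 0.4748, -0.2566,  0.0262]), np.float64(0.0017)) (array([ 0.467 , -0.2565,  0.0237]), np.float64(0.0015))
```

Request:
{"api": "carry_out", "payload": {
  "targets": [
    {"hand": 20,"x": -0.001,"y": -0.004,"z": 0.02,"ax": 0,"ay": 0,"az": 0},
    {"hand": 20,"x": -0.001,"y": -0.004,"z": 0.05,"ax": 0,"ay": 0,"az": 0},
    {"hand": 20,"x": -0.001,"y": -0.004,"z": 0.075,"ax": 0,"ay": 0,"az": 0},
    {"hand": 20,"x": -0.001,"y": -0.004,"z": 0.088,"ax": 0,"ay": 0,"az": 0},
    {"hand": 20,"x": -0.001,"y": -0.004,"z": 0.096,"ax": 0,"ay": 0,"az": 0},
    {"hand": 20,"x": -0.001,"y": -0.004,"z": 0.103,"ax": 0,"ay": 0,"az": 0},
    {"hand": 20,"x": -0.001,"y": -0.004,"z": 0.11,"ax": 0,"ay": 0,"az": 0},
    {"hand": 20,"x": -0.001,"y": -0.004,"z": 0.11,"ax": 0,"ay": 0,"az": 0}
  ]
}}

```text
t: 6.18
tool_pos: [0.4741, -0.2609, 0.246]
orientation: [-0.001, -3.141, -0.0]
force: [0.2, 0.3, -0.3]
opening: 0.0417
gripper_force: 10.0
```

Request:
{"api": "carry_out", "payload": {
  "targets": [
    {"hand": 20,"x": 0,"y": 0,"z": 0.002,"ax": 0,"ay": 0,"az": 0},
    {"hand": 20,"x": 0,"y": 0,"z": 0.004,"ax": 0,"ay": 0,"az": 0},
    {"hand": 20,"x": 0,"y": 0,"z": 0.006,"ax": 0,"ay": 0,"az": 0},
    {"hand": 20,"x": 0,"y": 0,"z": 0.007,"ax": 0,"ay": 0,"az": 0},
    {"hand": 20,"x": 0,"y": 0,"z": 0.007,"ax": 0,"ay": 0,"az": 0}
  ]
}}

```text
t: 6.8
tool_pos: [0.4741, -0.261, 0.2391]
orientation: [-0.001, -3.141, -0.0]
force: [-0.1, -0.1, -0.3]
opening: 0.0419
gripper_force: 10.0
```

Request:
{"api": "carry_out", "payload": {
  "targets": [
    {"hand": 20,"x": 0,"y": 0,"z": 0.001,"ax": 0,"ay": 0,"az": 0},
    {"hand": 20,"x": 0,"y": 0,"z": 0.002,"ax": 0,"ay": 0,"az": 0},
    {"hand": 20,"x": 0,"y": 0,"z": 0.002,"ax": 0,"ay": 0,"az": 0}
  ]
}}

```text
t: 7.18
tool_pos: [0.4742, -0.2611, 0.2375]
orientation: [0.001, 3.141, -0.0]
force: [-1.5, 0.6, 3.8]
opening: 0.0421
gripper_force: 10.0
```

```bash
python3 snap.py w5
python3 - <<'E'
from h import *
im,d=read_camera('side'); w=cv2.imread('pics/w5.png'); cv2.imwrite('pics/c5.png',np.hstack([cv2.resize(im[110:210,260:370],(440,400)),cv2.resize(w[130:300,180:330],(353,400))]))
E
```

```text
7.175 [ 0.4742 -0.2611  0.2375] [[-1.0, 0.001, 0.0], [0.001, 1.0, -0.0], [-0.0, -0.0, -1.0]] [-1.5  0.6  3.8] 0.0421 10.00033613992855
```

View pics/c5.png

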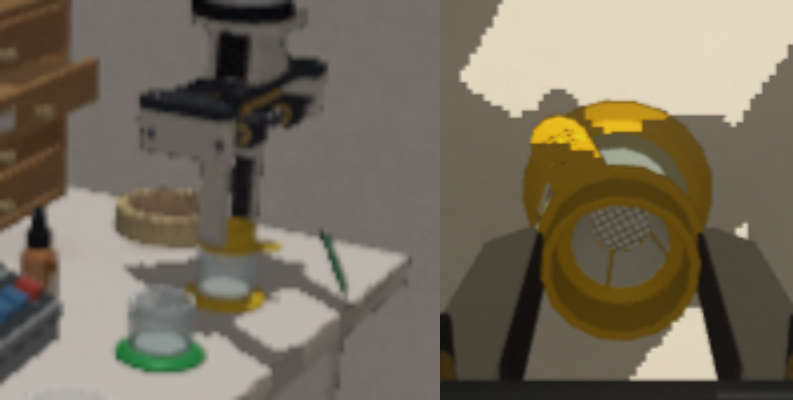

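Yellow sits flange-on-rim: contact came at exactly the predicted height and the view shows it level. I'll release it and return to the stack.

Request:
{"api": "carry_out", "payload": {
  "targets": [
    {"hand": 50,"x": 0,"y": 0,"z": 0,"ax": 0,"ay": 0,"az": 0},
    {"hand": 70,"x": 0,"y": 0,"z": 0,"ax": 0,"ay": 0,"az": 0},
    {"hand": 70,"x": 0,"y": 0,"z": 0,"ax": 0,"ay": 0,"az": 0},
    {"hand": 70,"x": 0,"y": 0,"z": -0.01,"ax": 0,"ay": 0,"az": 0},
    {"hand": 70,"x": 0,"y": 0,"z": -0.05,"ax": 0,"ay": 0,"az": 0},
    {"hand": 70,"x": 0,"y": 0,"z": -0.11,"ax": 0,"ay": 0,"az": 0},
    {"hand": 70,"x": -0.004,"y": 0.04,"z": -0.12,"ax": 0,"ay": 0,"az": 0},
    {"hand": 70,"x": -0.008,"y": 0.1,"z": -0.12,"ax": 0,"ay": 0,"az": 0}
  ]
}}

```text
t: 8.32
tool_pos: [0.4827, -0.1612, 0.3603]
orientation: [0.006, 3.137, -0.003]
force: [0.8, 1.3, -0.3]
opening: 0.0647
gripper_force: 0.0
```

```bash
python3 snap.py w6
python3 - <<'E'
from h import *
s=read_state();print(s['tool_pos'],s['force'])
p=z=np.load('w6.npz')
g=mask(z['im'],'green',110,40); ys,xs=np.nonzero(g);print(xs.min(),xs.max(),ys.min(),ys.max());print('green',hullcircle(p,g,.006))
for c in ('yellow','green'):
  for b in blobs(z['im'],c,amin=100,smin=110,vmin=40): print(c,b[0],ringfit(p,b[2],.0455,.024))
E
```

```text
8.325 [ 0.4827 -0.1612  0.3603] [[-1.0, 0.004, 0.005], [0.004, 1.0, -0.002], [-0.005, -0.002, -1.0]] [ 0.8  1.3 -0.3] 0.0647 0.0
[ 0.4825832  -0.15694561  0.35845774] [-0.49313029 -0.8880645  -0.97093488]
18 343 102 352
green (array([ 0.6032, -0.2293]), 0.2535)
yellow [ 129  142   66   59 2285] (array([ 0.4667, -0.255 ,  0.0334]), np.float64(0.0024))
yellow [  32  222   87   54 1633] (array([ 0.5747, -0.3632,  0.0462]), np.float64(0.0056))
yellow [125 279  24  57 669] (array([ 0.6702, -0.1915,  0.1197]), np.float64(0.0077))
yellow [364 279  25  57 660] (array([ 0.6703, -0.1132,  0.1182]), np.float64(0.0075))
yellow [  162   322   350    56 11062] (array([ 2.0229, -0.1058,  1.3068]), np.float64(0.0276))
green [ 18 102  89  56 293] (array([5.299 , 2.3   , 5.5503]), np.float64(0.0009))
green [247 134  53  46 579] (array([ 0.4558, -0.1354,  0.0264]), np.float64(0.0015))
```

Request:
{"api": "carry_out", "payload": {
  "targets": [
    {"hand": 70,"x": -0.005,"y": 0.055,"z": 0,"ax": 0,"ay": 0,"az": 0},
    {"hand": 70,"x": -0.01,"y": 0.115,"z": 0,"ax": 0,"ay": 0,"az": 0},
    {"hand": 70,"x": -0.015,"y": 0.175,"z": 0,"ax": 0,"ay": 0,"az": 0},
    {"hand": 70,"x": -0.02,"y": 0.235,"z": 0,"ax": 0,"ay": 0,"az": 0},
    {"hand": 70,"x": -0.025,"y": 0.295,"z": 0,"ax": 0,"ay": 0,"az": 0},
    {"hand": 70,"x": -0.03,"y": 0.35,"z": 0,"ax": 0,"ay": 0,"az": 0},
    {"hand": 70,"x": -0.0345,"y": 0.395,"z": 0,"ax": 0,"ay": 0,"az": 0},
    {"hand": 70,"x": -0.0345,"y": 0.405,"z": 0,"ax": 0,"ay": 0,"az": 0}
  ]
}}

```text
t: 9.43
tool_pos: [0.5171, 0.246, 0.3575]
orientation: [-0.003, 3.141, 0.0]
force: [0.2, -1.3, 0.2]
opening: 0.0653
gripper_force: 0.0
```

Request:
{"api": "carry_out", "payload": {
  "targets": [
    {"hand": 70,"x": 0,"y": 0,"z": 0,"ax": 0,"ay": 0,"az": 0},
    {"hand": 70,"x": 0,"y": 0,"z": 0,"ax": 0,"ay": 0,"az": 0}
  ]
}}

```text
t: 9.68
tool_pos: [0.5173, 0.2426, 0.3573]
orientation: [0.003, 3.142, -0.001]
force: [0.3, 0.6, 0.0]
opening: 0.0651
gripper_force: 0.0
```

```bash
python3 snap.py w7
python3 - <<'E'
from h import *
p=z=np.load('w7.npz')
for b in blobs(z['im'],'green',amin=100,smin=110,vmin=40): print(b[0],ringfit(p,b[2],.0975,.024),ringfit(p,b[2],.114,.021))
E
```

```text
9.675 [0.5173 0.2426 0.3573] [[-1.0, 0.002, -0.0], [0.002, 1.0, -0.001], [-0.0, -0.001, -1.0]] [0.3 0.6 0. ] 0.0651 0.0
[ 233  170   64   60 1660] (array([0.5174, 0.2465, 0.0249]), np.float64(0.0011)) (array([0.5118, 0.2463, 0.0232]), np.float64(0.0011))
```

View pics/w7.png

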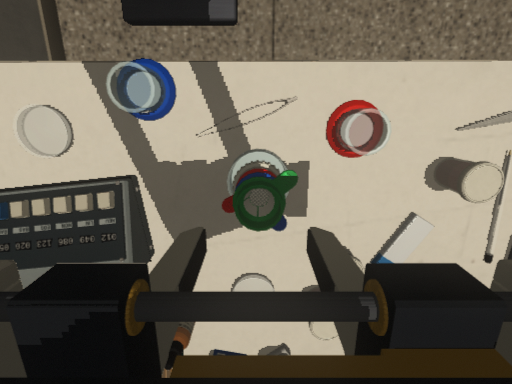

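Green sits centred at (260,201) between the fingers with its tab to the right. I'll descend and grip it.

Request:
{"api": "carry_out", "payload": {
  "newtons": 10,
  "targets": [
    {"hand": 70,"x": 0,"y": 0.001,"z": 0.03,"ax": 0,"ay": 0,"az": 0},
    {"hand": 70,"x": 0,"y": 0.001,"z": 0.055,"ax": 0,"ay": 0,"az": 0},
    {"hand": 70,"x": 0,"y": 0.001,"z": 0.0685,"ax": 0,"ay": 0,"az": 0},
    {"hand": 70,"x": 0,"y": 0.001,"z": 0.0685,"ax": 0,"ay": 0,"az": 0},
    {"hand": 20,"x": 0,"y": 0.001,"z": 0.0685,"ax": 0,"ay": 0,"az": 0},
    {"hand": 20,"x": 0,"y": 0.001,"z": 0.0685,"ax": 0,"ay": 0,"az": 0},
    {"hand": 20,"x": 0,"y": 0.001,"z": 0.0685,"ax": 0,"ay": 0,"az": 0},
    {"hand": 20,"x": 0,"y": 0.001,"z": 0.0685,"ax": 0,"ay": 0,"az": 0}
  ]
}}

```text
t: 10.78
tool_pos: [0.5174, 0.2451, 0.2896]
orientation: [0.001, 3.14, 0.001]
force: [0.3, -0.2, 4.3]
opening: 0.0412
gripper_force: 10.0
```

Request:
{"api": "carry_out", "payload": {
  "targets": [
    {"hand": 20,"x": 0,"y": 0,"z": -0.004,"ax": 0,"ay": 0,"az": 0},
    {"hand": 20,"x": 0,"y": 0,"z": -0.012,"ax": 0,"ay": 0,"az": 0},
    {"hand": 20,"x": 0,"y": 0,"z": -0.024,"ax": 0,"ay": 0,"az": 0},
    {"hand": 20,"x": 0,"y": 0,"z": -0.04,"ax": 0,"ay": 0,"az": 0},
    {"hand": 20,"x": 0,"y": 0,"z": -0.06,"ax": 0,"ay": 0,"az": 0},
    {"hand": 20,"x": 0,"y": 0,"z": -0.06,"ax": 0,"ay": 0,"az": 0}
  ]
}}

```text
t: 11.52
tool_pos: [0.5179, 0.2453, 0.3519]
orientation: [0.001, 3.137, 0.003]
force: [0.2, 0.6, -0.6]
opening: 0.0415
gripper_force: 10.0
```

```bash
python3 snap.py w8
python3 - <<'E'
from h import *
im,d=read_camera('side'); w=cv2.imread('pics/w8.png'); cv2.imwrite('pics/c8.png',np.hstack([cv2.resize(im[120:270,120:280],(427,400)),cv2.resize(w[130:300,180:330],(353,400))]))
E
```

```text
11.525 [0.5179 0.2453 0.3519] [[-1.0, 0.001, 0.005], [0.001, 1.0, 0.002], [-0.005, 0.002, -1.0]] [ 0.2  0.6 -0.6] 0.0415 10.000016579870135
```

View pics/c8.png

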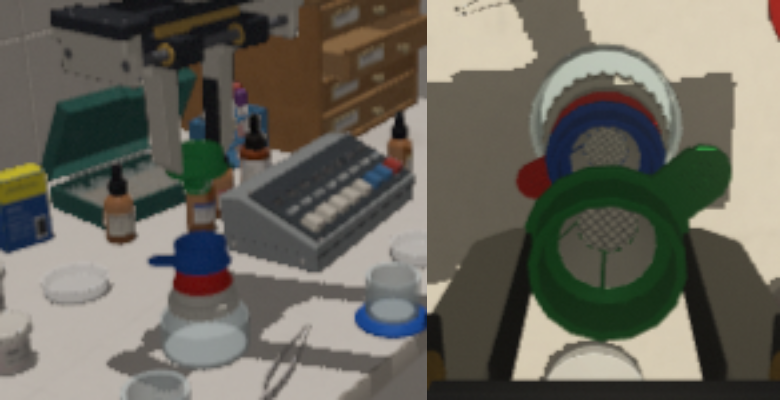

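Green is lifted level, and blue and red are undisturbed.

Request:
{"api": "carry_out", "payload": {
  "targets": [
    {"hand": 20,"x": 0.003,"y": -0.02,"z": 0,"ax": 0,"ay": 0,"az": 0},
    {"hand": 20,"x": 0.01,"y": -0.07,"z": 0,"ax": 0,"ay": 0,"az": 0},
    {"hand": 20,"x": 0.018,"y": -0.125,"z": 0,"ax": 0,"ay": 0,"az": 0},
    {"hand": 20,"x": 0.026,"y": -0.18,"z": 0,"ax": 0,"ay": 0,"az": 0},
    {"hand": 20,"x": 0.034,"y": -0.235,"z": 0,"ax": 0,"ay": 0,"az": 0},
    {"hand": 20,"x": 0.042,"y": -0.29,"z": 0,"ax": 0,"ay": 0,"az": 0},
    {"hand": 20,"x": 0.049,"y": -0.34,"z": 0,"ax": 0,"ay": 0,"az": 0},
    {"hand": 20,"x": 0.054,"y": -0.37,"z": 0,"ax": 0,"ay": 0,"az": 0}
  ]
}}

```text
t: 12.68
tool_pos: [0.4612, -0.1278, 0.348]
orientation: [-0.005, -3.14, 0.0]
force: [0.8, -0.2, 0.1]
opening: 0.0412
gripper_force: 10.0
```

Request:
{"api": "carry_out", "payload": {
  "targets": [
    {"hand": 20,"x": 0,"y": -0.0085,"z": 0,"ax": 0,"ay": 0,"az": 0},
    {"hand": 20,"x": 0,"y": -0.0085,"z": 0,"ax": 0,"ay": 0,"az": 0},
    {"hand": 20,"x": 0,"y": -0.0085,"z": 0.02,"ax": 0,"ay": 0,"az": 0},
    {"hand": 20,"x": 0,"y": -0.0085,"z": 0.04,"ax": 0,"ay": 0,"az": 0},
    {"hand": 20,"x": 0,"y": -0.0085,"z": 0.06,"ax": 0,"ay": 0,"az": 0},
    {"hand": 20,"x": 0,"y": -0.0085,"z": 0.075,"ax": 0,"ay": 0,"az": 0},
    {"hand": 20,"x": 0,"y": -0.0085,"z": 0.085,"ax": 0,"ay": 0,"az": 0},
    {"hand": 20,"x": 0,"y": -0.0085,"z": 0.085,"ax": 0,"ay": 0,"az": 0}
  ]
}}

```text
t: 13.68
tool_pos: [0.4626, -0.1331, 0.2631]
orientation: [-0.0, -3.14, -0.001]
force: [-0.0, 0.5, 0.7]
opening: 0.0411
gripper_force: 10.0
```

```bash
python3 snap.py w9
python3 - <<'E'
from h import *
p=z=np.load('w9.npz'); g=mask(z['im'],'green',110,40); g[:120]=0; g[:,:190]=0; g[:,330:]=0
n,l,st,ce=cv2.connectedComponentsWithStats(g); print([x.tolist() for x in st if x[4]>60])
ys,xs=np.nonzero(g)
o=[(u,ys[xs==u].min()) for u in np.unique(xs)]; print(o[::6])
E
```

```text
13.675 [ 0.4626 -0.1331  0.2631] [[-1.0, 0.0, -0.001], [0.0, 1.0, 0.001], [0.001, 0.001, -1.0]] [-0.   0.5  0.7] 0.0411 9.99991403426975
[[0, 0, 512, 384, 192092], [221, 168, 88, 107, 4515]]
[(np.int64(221), np.int64(199)), (np.int64(227), np.int64(183)), (np.int64(233), np.int64(176)), (np.int64(239), np.int64(172)), (np.int64(245), np.int64(170)), (np.int64(251), np.int64(168)), (np.int64(257), np.int64(168)), (np.int64(263), np.int64(168)), (np.int64(269), np.int64(170)), (np.int64(275), np.int64(173)), (np.int64(281), np.int64(178)), (np.int64(287), np.int64(185)), (np.int64(293), np.int64(193)), (np.int64(299), np.int64(192)), (np.int64(305), np.int64(195))]
```

Request:
{"api": "carry_out", "payload": {
  "targets": [
    {"hand": 20,"x": 0,"y": 0,"z": 0.005,"ax": 0,"ay": 0,"az": 0},
    {"hand": 20,"x": 0,"y": 0,"z": 0.01,"ax": 0,"ay": 0,"az": 0},
    {"hand": 20,"x": 0,"y": 0,"z": 0.015,"ax": 0,"ay": 0,"az": 0},
    {"hand": 20,"x": 0,"y": 0,"z": 0.02,"ax": 0,"ay": 0,"az": 0},
    {"hand": 20,"x": 0,"y": 0,"z": 0.023,"ax": 0,"ay": 0,"az": 0},
    {"hand": 20,"x": 0,"y": 0,"z": 0.025,"ax": 0,"ay": 0,"az": 0},
    {"hand": 20,"x": 0,"y": 0,"z": 0.026,"ax": 0,"ay": 0,"az": 0},
    {"hand": 20,"x": 0,"y": 0,"z": 0.026,"ax": 0,"ay": 0,"az": 0}
  ]
}}

```text
t: 14.78
tool_pos: [0.4628, -0.1335, 0.2379]
orientation: [0.001, 3.141, -0.0]
force: [-0.4, 0.6, -0.2]
opening: 0.0412
gripper_force: 10.0
```

Request:
{"api": "carry_out", "payload": {
  "targets": [
    {"hand": 20,"x": 0,"y": 0,"z": 0.001,"ax": 0,"ay": 0,"az": 0},
    {"hand": 20,"x": 0,"y": 0,"z": 0.0015,"ax": 0,"ay": 0,"az": 0},
    {"hand": 20,"x": 0,"y": 0,"z": 0.0015,"ax": 0,"ay": 0,"az": 0}
  ]
}}

```text
t: 15.15
tool_pos: [0.463, -0.1335, 0.2375]
orientation: [0.001, 3.141, -0.0]
force: [-5.0, 1.1, 10.6]
opening: 0.0412
gripper_force: 10.0
```

Request:
{"api": "carry_out", "payload": {
  "targets": [
    {"hand": 50,"x": 0,"y": 0,"z": 0,"ax": 0,"ay": 0,"az": 0},
    {"hand": 70,"x": 0,"y": 0,"z": 0,"ax": 0,"ay": 0,"az": 0},
    {"hand": 70,"x": 0,"y": 0,"z": 0,"ax": 0,"ay": 0,"az": 0},
    {"hand": 70,"x": 0,"y": 0,"z": -0.01,"ax": 0,"ay": 0,"az": 0},
    {"hand": 70,"x": 0,"y": 0,"z": -0.05,"ax": 0,"ay": 0,"az": 0},
    {"hand": 70,"x": 0,"y": 0,"z": -0.11,"ax": 0,"ay": 0,"az": 0},
    {"hand": 70,"x": -0.006,"y": 0.04,"z": -0.12,"ax": 0,"ay": 0,"az": 0},
    {"hand": 70,"x": -0.014,"y": 0.1,"z": -0.12,"ax": 0,"ay": 0,"az": 0}
  ]
}}

```text
t: 16.15
tool_pos: [0.4775, -0.0336, 0.3593]
orientation: [0.006, 3.137, -0.002]
force: [1.1, 0.8, 0.1]
opening: 0.0651
gripper_force: 0.0
```

Request:
{"api": "carry_out", "payload": {
  "targets": [
    {"hand": 70,"x": -0.008,"y": 0.06,"z": 0,"ax": 0,"ay": 0,"az": 0},
    {"hand": 70,"x": -0.016,"y": 0.12,"z": 0,"ax": 0,"ay": 0,"az": 0},
    {"hand": 70,"x": -0.024,"y": 0.175,"z": 0,"ax": 0,"ay": 0,"az": 0},
    {"hand": 70,"x": -0.032,"y": 0.225,"z": 0,"ax": 0,"ay": 0,"az": 0},
    {"hand": 70,"x": -0.038,"y": 0.265,"z": 0,"ax": 0,"ay": 0,"az": 0},
    {"hand": 70,"x": -0.04,"y": 0.2785,"z": 0.01,"ax": 0,"ay": 0,"az": 0},
    {"hand": 70,"x": -0.04,"y": 0.2785,"z": 0.03,"ax": 0,"ay": 0,"az": 0},
    {"hand": 70,"x": -0.04,"y": 0.2785,"z": 0.03,"ax": 0,"ay": 0,"az": 0}
  ]
}}

```text
t: 17.15
tool_pos: [0.5161, 0.2434, 0.323]
orientation: [-0.003, -3.137, 0.004]
force: [0.1, -0.4, -0.0]
opening: 0.0651
gripper_force: 0.0
```

```bash
python3 snap.py w10
python3 - <<'E'
from h import *
p=z=np.load('w10.npz')
for b in blobs(z['im'],'blue',amin=100,smin=110,vmin=40): print(b[0],ringfit(p,b[2],.0795,.024),hullcircle(p,b[2],.006))
im,d=read_camera('side'); w=z['im']; cv2.imwrite('pics/c10.png',np.hstack([cv2.resize(im[150:230,240:340],(400,320)),cv2.resize(w[130:290,180:340],(320,320))]))
E
```

```text
17.15 [0.5161 0.2434 0.323 ] [[-1.0, 0.002, -0.005], [0.002, 1.0, -0.002], [0.005, -0.002, -1.0]] [ 0.1 -0.4 -0. ] 0.0651 0.0
[ 118   55   48   68 1124] (array([0.4208, 0.1513, 0.0229]), np.float64(0.0011)) (array([0.4162, 0.1214]), 0.0322)
[ 231  183   58   64 1879] (array([0.5194, 0.2458, 0.0248]), np.float64(0.001)) (array([0.5535, 0.2516]), 0.0429)
```

View pics/c10.png

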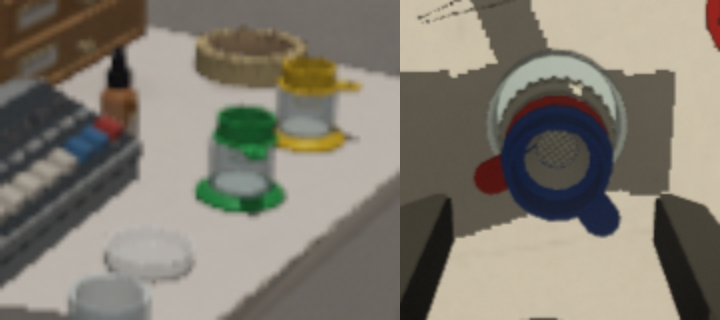

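Yellow and green are both seated level. Blue is centred between the fingers at (257,195) in the wrist picture; next I grip it.

Request:
{"api": "carry_out", "payload": {
  "newtons": 10,
  "targets": [
    {"hand": 70,"x": 0,"y": 0,"z": 0.02,"ax": 0,"ay": 0,"az": 0},
    {"hand": 70,"x": 0,"y": 0,"z": 0.045,"ax": 0,"ay": 0,"az": 0},
    {"hand": 70,"x": 0,"y": 0,"z": 0.0555,"ax": 0,"ay": 0,"az": 0},
    {"hand": 70,"x": 0,"y": 0,"z": 0.0555,"ax": 0,"ay": 0,"az": 0},
    {"hand": 20,"x": 0,"y": 0,"z": 0.0555,"ax": 0,"ay": 0,"az": 0},
    {"hand": 20,"x": 0,"y": 0,"z": 0.0555,"ax": 0,"ay": 0,"az": 0},
    {"hand": 20,"x": 0,"y": 0,"z": 0.0555,"ax": 0,"ay": 0,"az": 0},
    {"hand": 20,"x": 0,"y": 0,"z": 0.0555,"ax": 0,"ay": 0,"az": 0}
  ]
}}

```text
t: 18.3
tool_pos: [0.5174, 0.2451, 0.2716]
orientation: [0.001, 3.14, 0.001]
force: [-0.9, -0.4, 4.5]
opening: 0.0421
gripper_force: 10.0
```

Request:
{"api": "carry_out", "payload": {
  "targets": [
    {"hand": 20,"x": 0,"y": 0,"z": -0.004,"ax": 0,"ay": 0,"az": 0},
    {"hand": 20,"x": 0,"y": 0,"z": -0.012,"ax": 0,"ay": 0,"az": 0},
    {"hand": 20,"x": 0,"y": 0,"z": -0.024,"ax": 0,"ay": 0,"az": 0},
    {"hand": 20,"x": 0,"y": 0,"z": -0.04,"ax": 0,"ay": 0,"az": 0},
    {"hand": 20,"x": 0,"y": 0,"z": -0.06,"ax": 0,"ay": 0,"az": 0},
    {"hand": 20,"x": 0,"y": 0,"z": -0.06,"ax": 0,"ay": 0,"az": 0}
  ]
}}

```text
t: 19.05
tool_pos: [0.5179, 0.2453, 0.3339]
orientation: [0.001, 3.137, 0.003]
force: [0.2, 0.8, -0.5]
opening: 0.0419
gripper_force: 10.0
```

```bash
python3 snap.py w11
python3 - <<'E'
from h import *
im,d=read_camera('side'); w=cv2.imread('pics/w11.png'); cv2.imwrite('pics/c11.png',np.hstack([cv2.resize(im[120:270,120:280],(427,400)),cv2.resize(w[130:300,180:330],(353,400))]))
E
```

```text
19.05 [0.5179 0.2453 0.3339] [[-1.0, 0.001, 0.005], [0.001, 1.0, 0.002], [-0.005, 0.002, -1.0]] [ 0.2  0.8 -0.5] 0.0419 9.999974593520164
```

View pics/c11.png

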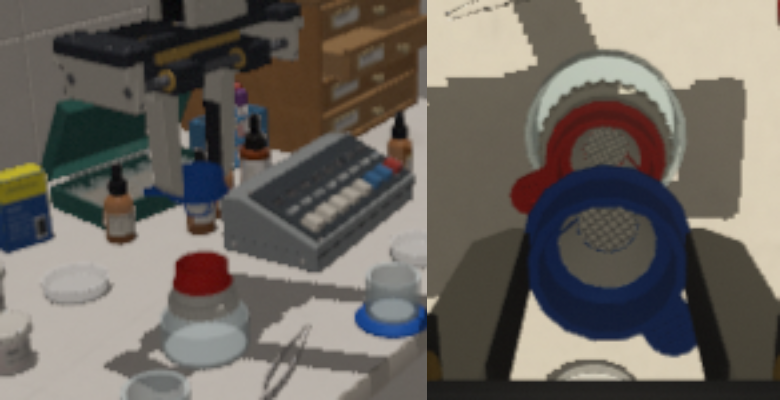

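Blue is lifted level, and red is still in the jar. Next, the blue cup at (.416,.121).

Request:
{"api": "carry_out", "payload": {
  "targets": [
    {"hand": 20,"x": 0.015,"y": -0.0185,"z": 0,"ax": 0,"ay": 0,"az": 0},
    {"hand": 20,"x": 0.043,"y": -0.053,"z": 0,"ax": 0,"ay": 0,"az": 0},
    {"hand": 20,"x": 0.07,"y": -0.087,"z": 0,"ax": 0,"ay": 0,"az": 0},
    {"hand": 20,"x": 0.092,"y": -0.114,"z": 0,"ax": 0,"ay": 0,"az": 0},
    {"hand": 20,"x": 0.1,"y": -0.124,"z": 0,"ax": 0,"ay": 0,"az": 0},
    {"hand": 20,"x": 0.1,"y": -0.124,"z": 0.02,"ax": 0,"ay": 0,"az": 0},
    {"hand": 20,"x": 0.1,"y": -0.124,"z": 0.045,"ax": 0,"ay": 0,"az": 0},
    {"hand": 20,"x": 0.1,"y": -0.124,"z": 0.068,"ax": 0,"ay": 0,"az": 0}
  ]
}}

```text
t: 20.2
tool_pos: [0.4171, 0.1213, 0.2617]
orientation: [-0.001, -3.141, -0.0]
force: [-0.1, 0.4, 0.4]
opening: 0.0422
gripper_force: 10.0
```

Request:
{"api": "carry_out", "payload": {
  "targets": [
    {"hand": 20,"x": 0,"y": 0,"z": 0,"ax": 0,"ay": 0,"az": 0},
    {"hand": 20,"x": 0,"y": 0,"z": 0,"ax": 0,"ay": 0,"az": 0}
  ]
}}

```text
t: 20.45
tool_pos: [0.4174, 0.1213, 0.2634]
orientation: [0.001, 3.141, 0.0]
force: [1.2, -0.9, 0.5]
opening: 0.0421
gripper_force: 10.0
```

```bash
python3 snap.py w12
python3 - <<'E'
from h import *
z=np.load('w12.npz'); g=mask(z['im'],'blue',110,40); g[:120]=0; g[:,:190]=0; g[:,330:]=0
ys,xs=np.nonzero(g)
print([(int(u),int(ys[xs==u].min())) for u in np.unique(xs)][::6])
E
```

```text
20.45 [0.4174 0.1213 0.2634] [[-1.0, 0.001, 0.0], [0.001, 1.0, 0.0], [-0.0, 0.0, -1.0]] [ 1.2 -0.9  0.5] 0.0421 10.000038743019104
[(218, 198), (224, 181), (230, 174), (236, 170), (242, 167), (248, 166), (254, 165), (260, 166), (266, 167), (272, 170), (278, 174), (284, 181), (290, 197)]
```

Request:
{"api": "carry_out", "payload": {
  "targets": [
    {"hand": 20,"x": 0,"y": 0,"z": 0.005,"ax": 0,"ay": 0,"az": 0},
    {"hand": 20,"x": 0,"y": 0,"z": 0.01,"ax": 0,"ay": 0,"az": 0},
    {"hand": 20,"x": 0,"y": 0,"z": 0.015,"ax": 0,"ay": 0,"az": 0},
    {"hand": 20,"x": 0,"y": 0,"z": 0.02,"ax": 0,"ay": 0,"az": 0},
    {"hand": 20,"x": 0,"y": 0,"z": 0.023,"ax": 0,"ay": 0,"az": 0},
    {"hand": 20,"x": 0,"y": 0,"z": 0.025,"ax": 0,"ay": 0,"az": 0},
    {"hand": 20,"x": 0,"y": 0,"z": 0.0265,"ax": 0,"ay": 0,"az": 0},
    {"hand": 20,"x": 0,"y": 0,"z": 0.0265,"ax": 0,"ay": 0,"az": 0}
  ]
}}

```text
t: 21.55
tool_pos: [0.4171, 0.121, 0.2371]
orientation: [-0.001, -3.142, 0.0]
force: [-4.9, -1.8, 9.3]
opening: 0.0421
gripper_force: 10.0
```

Request:
{"api": "carry_out", "payload": {
  "targets": [
    {"hand": 50,"x": 0,"y": 0,"z": 0,"ax": 0,"ay": 0,"az": 0},
    {"hand": 70,"x": 0,"y": 0,"z": 0,"ax": 0,"ay": 0,"az": 0},
    {"hand": 70,"x": 0,"y": 0,"z": 0,"ax": 0,"ay": 0,"az": 0},
    {"hand": 70,"x": 0,"y": 0,"z": -0.01,"ax": 0,"ay": 0,"az": 0},
    {"hand": 70,"x": 0,"y": 0,"z": -0.05,"ax": 0,"ay": 0,"az": 0},
    {"hand": 70,"x": 0,"y": 0,"z": -0.11,"ax": 0,"ay": 0,"az": 0},
    {"hand": 70,"x": -0.02,"y": 0.025,"z": -0.11,"ax": 0,"ay": 0,"az": 0},
    {"hand": 70,"x": -0.055,"y": 0.068,"z": -0.11,"ax": 0,"ay": 0,"az": 0}
  ]
}}

```text
t: 22.55
tool_pos: [0.4729, 0.1892, 0.349]
orientation: [0.004, 3.137, 0.001]
force: [0.7, -0.8, -0.2]
opening: 0.0649
gripper_force: 0.0
```

Request:
{"api": "carry_out", "payload": {
  "targets": [
    {"hand": 70,"x": -0.035,"y": 0.043,"z": 0,"ax": 0,"ay": 0,"az": 0},
    {"hand": 70,"x": -0.045,"y": 0.056,"z": 0.01,"ax": 0,"ay": 0,"az": 0},
    {"hand": 70,"x": -0.045,"y": 0.056,"z": 0.045,"ax": 0,"ay": 0,"az": 0},
    {"hand": 70,"x": -0.045,"y": 0.056,"z": 0.055,"ax": 0,"ay": 0,"az": 0},
    {"hand": 70,"x": -0.045,"y": 0.056,"z": 0.055,"ax": 0,"ay": 0,"az": 0}
  ]
}}

```text
t: 23.18
tool_pos: [0.5167, 0.2447, 0.291]
orientation: [-0.002, -3.14, 0.001]
force: [-0.4, 0.2, 0.4]
opening: 0.0651
gripper_force: 0.0
```

```bash
python3 snap.py w13
python3 - <<'E'
from h import *
p=z=np.load('w13.npz')
for b in blobs(z['im'],'red',amin=100,smin=110,vmin=40): print(b[0],ringfit(p,b[2],.0615,.024),hullcircle(p,b[2],.006))
im,d=read_camera('scene'); w=z['im']; cv2.imwrite('pics/c13.png',np.hstack([cv2.resize(im[170:270,100:260],(512,320)),cv2.resize(w[140:300,200:340],(280,320))]))
E
```

```text
23.175 [0.5167 0.2447 0.291 ] [[-1.0, 0.001, -0.001], [0.001, 1.0, -0.001], [0.001, -0.001, -1.0]] [-0.4  0.2  0.4] 0.0651 0.0
[ 340   98   62   71 1470] (array([0.4544, 0.3384, 0.0224]), np.float64(0.0033)) (array([0.4591, 0.3551]), 0.0326)
[383 114  27  48 465] (array([0.4566, 0.3395, 0.0169]), np.float64(0.0019)) (array([0.4629, 0.3742]), 0.0222)
[ 209  185   77   62 2450] (array([0.5196, 0.243 , 0.0259]), np.float64(0.001)) (array([0.5431, 0.2344]), 0.042)
```

View pics/c13.png

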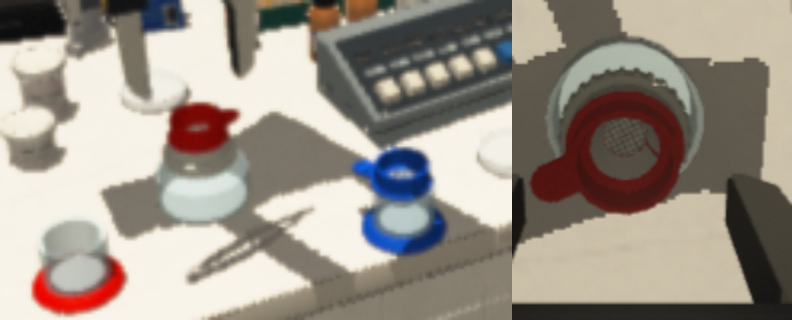

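Blue is seated level in its cup, and red stands alone in the jar, centred between the fingers. Grip red.

Request:
{"api": "carry_out", "payload": {
  "newtons": 10,
  "targets": [
    {"hand": 70,"x": 0,"y": 0,"z": 0.02,"ax": 0,"ay": 0,"az": 0},
    {"hand": 70,"x": 0,"y": 0,"z": 0.032,"ax": 0,"ay": 0,"az": 0},
    {"hand": 70,"x": 0,"y": 0,"z": 0.0385,"ax": 0,"ay": 0,"az": 0},
    {"hand": 70,"x": 0,"y": 0,"z": 0.0385,"ax": 0,"ay": 0,"az": 0},
    {"hand": 20,"x": 0,"y": 0,"z": 0.0385,"ax": 0,"ay": 0,"az": 0},
    {"hand": 20,"x": 0,"y": 0,"z": 0.0385,"ax": 0,"ay": 0,"az": 0},
    {"hand": 20,"x": 0,"y": 0,"z": 0.0385,"ax": 0,"ay": 0,"az": 0},
    {"hand": 20,"x": 0,"y": 0,"z": 0.0385,"ax": 0,"ay": 0,"az": 0}
  ]
}}

```text
t: 24.32
tool_pos: [0.5173, 0.245, 0.2532]
orientation: [0.001, 3.141, 0.0]
force: [0.5, 0.5, 1.7]
opening: 0.0418
gripper_force: 10.0
```

Request:
{"api": "carry_out", "payload": {
  "targets": [
    {"hand": 20,"x": 0,"y": 0,"z": -0.004,"ax": 0,"ay": 0,"az": 0},
    {"hand": 20,"x": 0,"y": 0,"z": -0.012,"ax": 0,"ay": 0,"az": 0},
    {"hand": 20,"x": 0,"y": 0,"z": -0.024,"ax": 0,"ay": 0,"az": 0},
    {"hand": 20,"x": 0,"y": 0,"z": -0.04,"ax": 0,"ay": 0,"az": 0},
    {"hand": 20,"x": 0,"y": 0,"z": -0.06,"ax": 0,"ay": 0,"az": 0},
    {"hand": 20,"x": 0,"y": 0,"z": -0.06,"ax": 0,"ay": 0,"az": 0}
  ]
}}

```text
t: 25.08
tool_pos: [0.518, 0.2453, 0.316]
orientation: [0.001, 3.137, 0.003]
force: [0.5, -0.9, 0.0]
opening: 0.0416
gripper_force: 10.0
```

Request:
{"api": "carry_out", "payload": {
  "targets": [
    {"hand": 20,"x": 0.01,"y": 0.019,"z": 0,"ax": 0,"ay": 0,"az": 0},
    {"hand": 20,"x": 0.03,"y": 0.057,"z": 0,"ax": 0,"ay": 0,"az": 0},
    {"hand": 20,"x": 0.048,"y": 0.092,"z": 0,"ax": 0,"ay": 0,"az": 0},
    {"hand": 20,"x": 0.0575,"y": 0.1107,"z": 0,"ax": 0,"ay": 0,"az": 0},
    {"hand": 20,"x": 0.0575,"y": 0.1107,"z": 0.015,"ax": 0,"ay": 0,"az": 0},
    {"hand": 20,"x": 0.0575,"y": 0.1107,"z": 0.035,"ax": 0,"ay": 0,"az": 0},
    {"hand": 20,"x": 0.0575,"y": 0.1107,"z": 0.05,"ax": 0,"ay": 0,"az": 0},
    {"hand": 20,"x": 0.0575,"y": 0.1107,"z": 0.05,"ax": 0,"ay": 0,"az": 0}
  ]
}}

```text
t: 26.08
tool_pos: [0.4592, 0.3544, 0.26]
orientation: [-0.003, -3.138, 0.004]
force: [0.7, 0.6, -0.2]
opening: 0.0418
gripper_force: 10.0
```

```bash
python3 snap.py w14
python3 - <<'E'
from h import *
z=np.load('w14.npz'); g=mask(z['im'],'red',110,40); g[:120]=0; g[:,:190]=0; g[:,330:]=0
ys,xs=np.nonzero(g)
print([(int(u),int(ys[xs==u].min())) for u in np.unique(xs)][::6])
E
```

```text
26.075 [0.4592 0.3544 0.26  ] [[-1.0, 0.002, -0.004], [0.002, 1.0, -0.002], [0.004, -0.002, -1.0]] [ 0.7  0.6 -0.2] 0.0418 10.000002407468855
[(221, 226), (227, 184), (233, 177), (239, 173), (245, 170), (251, 168), (257, 168), (263, 168), (269, 169), (275, 171), (281, 175), (287, 181), (293, 192)]
```

Request:
{"api": "carry_out", "payload": {
  "targets": [
    {"hand": 20,"x": 0,"y": 0,"z": 0.005,"ax": 0,"ay": 0,"az": 0},
    {"hand": 20,"x": 0,"y": 0,"z": 0.01,"ax": 0,"ay": 0,"az": 0},
    {"hand": 20,"x": 0,"y": 0,"z": 0.015,"ax": 0,"ay": 0,"az": 0},
    {"hand": 20,"x": 0,"y": 0,"z": 0.02,"ax": 0,"ay": 0,"az": 0},
    {"hand": 20,"x": 0,"y": 0,"z": 0.023,"ax": 0,"ay": 0,"az": 0},
    {"hand": 20,"x": 0,"y": 0,"z": 0.025,"ax": 0,"ay": 0,"az": 0},
    {"hand": 20,"x": 0,"y": 0,"z": 0.0265,"ax": 0,"ay": 0,"az": 0},
    {"hand": 20,"x": 0,"y": 0,"z": 0.0265,"ax": 0,"ay": 0,"az": 0}
  ]
}}

```text
t: 27.18
tool_pos: [0.4597, 0.3558, 0.2372]
orientation: [0.001, 3.142, -0.0]
force: [-3.4, -1.9, 8.0]
opening: 0.042
gripper_force: 10.0
```

Contact at seat height. Release and retreat.

Request:
{"api": "carry_out", "payload": {
  "targets": [
    {"hand": 50,"x": 0,"y": 0,"z": 0,"ax": 0,"ay": 0,"az": 0},
    {"hand": 70,"x": 0,"y": 0,"z": 0,"ax": 0,"ay": 0,"az": 0},
    {"hand": 70,"x": 0,"y": 0,"z": 0,"ax": 0,"ay": 0,"az": 0},
    {"hand": 70,"x": 0,"y": 0,"z": -0.01,"ax": 0,"ay": 0,"az": 0},
    {"hand": 70,"x": 0,"y": 0,"z": -0.05,"ax": 0,"ay": 0,"az": 0},
    {"hand": 70,"x": 0,"y": 0,"z": -0.11,"ax": 0,"ay": 0,"az": 0},
    {"hand": 70,"x": 0,"y": 0,"z": -0.15,"ax": 0,"ay": 0,"az": 0},
    {"hand": 70,"x": 0,"y": 0,"z": -0.15,"ax": 0,"ay": 0,"az": 0}
  ]
}}

```text
t: 28.18
tool_pos: [0.4606, 0.3564, 0.3921]
orientation: [0.001, 3.134, 0.008]
force: [-0.2, 0.0, -0.9]
opening: 0.0651
gripper_force: 0.0
```

Run:
```python
from h import *
im,d=read_camera('side'); sc,_=read_camera('scene'); cv2.imwrite('pics/c15.png',np.hstack([cv2.resize(im[150:310,140:340],(400,320)),cv2.resize(sc[160:275,100:360],(400,320))]))
```

```text
(no output)
```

View pics/c15.png

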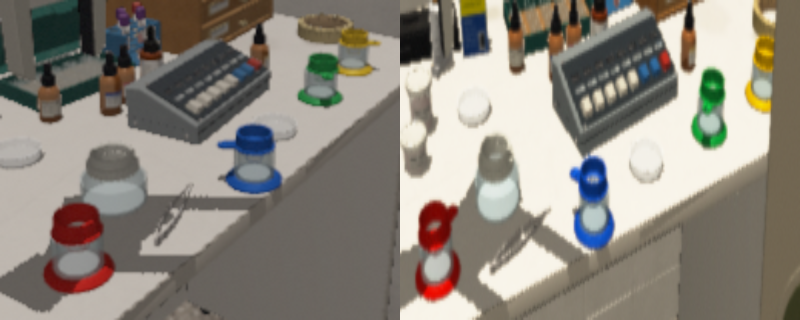

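All four strainers are level in cups of their own colour, the jar is empty and the gripper is clear.

```bash
python3 -c "
from plant import robot
print(robot.close_job())"
```

```text
the job is handed in; nothing more can be done
None
```

All four strainers were moved from the top down, each kept level and lowered onto the rim of the cup with its own colour, and the job was handed in at about 28 s; the judge's verdict was not shown.

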